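Set the fume extractor up for soldering

ROBOT

A 7-joint arm with a two-finger parallel gripper is mounted at the origin on the work surface. World frame = base frame: x ahead of the robot, y to its left, z up, the work surface at z = 0. Lengths are in m, angles in rad, forces in N, time in s.
With the tool pointing down it reaches from about 0.425 to 0.925 m from the base axis. Payload 6.8 kg.
Tool frame: the origin (TCP) lies on the front face of the gripper's body, between the roots of the fingers; the fingertips stand 73 mm ahead of it and the grasp point (between the pads) lies 54 mm ahead of it; z points along the fingers, y is the direction in which the jaws open and shut (so a half turn about z gives the same grasp; the last joint's range is limited). The gripper opens to 85 mm and grips with 20 to 120 N. Pads are 22 mm wide; open, the fingers measure 114 mm over their backs; the gripper's body (76 mm by 85 mm) begins 54 mm behind the grasp point. The pads swing forward as they close: fully open they stand 13 mm farther back than shut.
Start: joints at [1.016, 0.477, 0.022, 1.555, -0.011, 1.109, -0.083], TCP at [0.292, -0.609, 0.304] pointing down, gripper open.
Joint ranges: [-2.96, 2.96], [-0.34, 2.1], [-1.41, 1.46], [0.24, 2.44], [-1.37, 4.51], [0.17, 1.92], [-2.96, 2.96]. Speed limits (rad/s): [2.39, 2.39, 3.14, 3.14, 3.14, 3.14, 3.14].

INTERFACE

Orientations are given as a unit quaternion [w, x, y, z].
In Python, from station import get_obs, read_camera, hand_in, spot_in, cut_out, spot_point gives the robot as it stands. The module is installed in compiled form; this text tells all that it offers.
- The arm moves only by the tool move_arm, never from a script. Its arguments are lists of equal length, an entry for each row: "gripper": the opening, from 0 (shut) to 1 (fully open); "xyz": the shift along the tool's x, y, z in cm, a list of three; "twist": the turn about the tool's z in rad. A call has 1 to 5 rows; each row is the pose to reach, as a shift and turn from the pose commanded when the call began, along the tool's axes at that moment; what a row does not reach only later rows make up. A row lasts 1/12 s, in which the tool goes at most 41.7 mm and 7.16 degrees, less where a joint would pass 70% of its speed; a pose out of reach is approached as far as the arm can. A call with a gripper value outside its range is refused whole. The fingers move at their own pace and stop on an object; "squeeze" is the grip in N (left out, the last holds). Time passes only in rows, so rows that repeat a pose let the fingers close. It gives the time, the measured TCP pose, the force and the opening at its end, in the units of the state.
- get_obs(): the state, without advancing time (a new reading comes with each control period).
- read_camera(name): name is "scene" or "top" or "wrist"; returns a dict with "pixels" (400x640x3 uint8, red, green, blue), "fx", "fy", "cx", "cy" (pixels), "R" (3x3) and "t" (3): a world point X has camera coordinates R X + t. Camera axes: x right, y down, z forward; pixel columns grow to the right and rows downward; lengths in m; the calibration is good to about 2 mm. A picture is of the moment at which its call begins. There is no depth.
- hand_in(): hands the job in, once; it reports no verdict.
Trained networks look in the newest picture that a camera, given by its name, has taken for a name from the list of things; names that differ only in an ending like _2 or _b are one class to them, and where a whole thing is asked for, a point or a joint stands for the part that bears it (a point fixed in the world has none). Each returns a list of dicts, best first, with "p" (0 to 1); they miss things now and then, are a little off and sometimes report something else, mostly with a low value. They report only what shows in the picture. A call takes as long as a camera call.
- spot_in(query, camera): "centre" ([x, y, z] in m, in world coordinates, good to about 4 mm: the middle of the surface that is visible of it).
- cut_out(query, camera): "pixels" (400x640 bool, what is visible of it).
- spot_point(query, camera): "centre" ([x, y, z] in m, in world coordinates, good to about 4 mm: a listed point, or the origin of a listed thing).
The state is a dict: "t": time; "q": joint angles; "joint_vel": joint speeds; "joint_torque": joint torques, N m; "eef_pos": TCP position; "tool_rot": TCP orientation; "contact_force": force on the tool from outside, world axes, zero at the start; "torque": the same for the moment, N m; "gripper_width": opening from 0.0 (shut) to 1.0 (fully open).
Only numpy, scipy, OpenCV 4.12 (cv2) and the standard library are available. Lean on these libraries where they do the work, as an engineer would, in place of code of your own. Each camera call takes 0.05 s, during which the arm holds its last target.

TASK

Get the bench fume extractor ready for soldering: its leaning suction pipe was left part-way between two holes, so draw it out of its sleeve until the sprung button pops through the next hole and locks, and pull the damper knob up to its middle click (half open). Do them in either order, leave the other things on the bench where they are, and let go of everything at the end.

Things in the scene. Friction and masses are not known exactly. Their poses are not given: they have to be found in the camera images.
- extractor: Fume extractor, fixed: grey box 240 (x) x 320 (y) x 100 mm tall, origin at the centre of its underside, z up, -x side towards the robot (turned up to 0.35 rad). On its top, +y half, an aluminium sleeve 50 mm across (collar 58) leans 30 degrees from vertical towards the box's -x; the 37 mm steel pipe slides in it. On the -y half stands the upright damper rod.
- nozzle_grip (a point): Middle of the flat black slot nozzle that ends the sliding pipe, the place to grip. Slab 20 mm thick (point x, normal of its upper face), 96 wide (point y, level), 64 long (point z: out along the pipe, up and towards the robot, 30 degrees from vertical). 28 mm from its free upper end; a 28 mm thick shoulder lies 36 mm below. Best gripped across its thickness from the free end, the tool in line with the pipe.
- pipe (a joint): How far the pipe is drawn out, m (0 to 0.085), growing along point z of nozzle_grip. The sleeve's upper side has three holes in line, met by the button at 0, 0.040 and 0.080. It starts at 0.008 to 0.028: the next hole outwards is the middle one, 0.040. Sliding takes about 10 N; a button through a hole locks the pipe with about 1.5 mm play each way: do not force it.
- button (a joint): How far the sprung steel button (10 mm across, round head, carried by the pipe) has come out, m: about 0 while held in by the sleeve's wall between holes, 0.009 when it has popped through a hole; it then stands 5 mm proud of the sleeve. It moves by its own spring.
- button_tip (a point): Crown of the button; hidden in the sleeve until it pops. To judge by eye: between the collar and the nozzle shoulder 15 mm of bare steel pipe shows when the pipe is fully in, 55 mm when the button is at the next hole.
- next_hole (a point): Middle of the sleeve's middle hole (13 mm across, dark) at the sleeve's outer surface, on its upper side: the next hole.
- damper_knob (a point): Centre of the black damper knob, 32 mm across, 26 mm tall, on an upright 12 mm steel rod; 36 mm above the box top when fully down. A guide 26 mm across and 10 mm tall surrounds the rod on the box top. Moves with the rod.
- damper (a joint): How far the damper knob is pulled up, m: 0 fully down (closed; it starts here), 0.020 middle click (half open), 0.040 fully up (open). A spring ball clicks into a groove at each; it takes about 8 N to leave a click, and within about 3 mm of a click the rod is drawn into it when let go.
- solder_spool: Bystander: grey spool of solder standing on its flange, 64 mm across, 42 mm tall. Origin at its underside's centre.
- screwdriver: Bystander: screwdriver lying down, 190 mm long. Origin at its underside's centre.
- flux_bottle: Bystander: closed amber bottle, 48 mm across, 115 mm tall. Origin at its underside's centre.
- tape_roll: Bystander: roll of tape lying flat, 90 mm across, 22 mm tall. Origin at its underside's centre.
- circuit_board: Bystander: circuit board lying flat, 100 x 75 mm, parts up to 20 mm tall. Origin at its underside's centre.
- tip_tin: Bystander: round brass tin standing on the extractor's box behind the damper knob, 56 mm across, 26 mm tall. Origin at its underside's centre.
- parts_tray: Bystander: grey open tray with three bays, 110 x 150 x 35 mm. Origin at its underside's centre.

How it is judged:
By the outcome, as a careful person would: the job done as asked, in the order asked, and still so for the second after the job is handed in, with the robot touching nothing.
It also fails if it takes over 42 s, if anything falls off the work surface, if the arm or the gripper's body presses on something with over 40 N, if the wrist force passes 120 N, or if a joint passes its speed limit or range.

## Working session

There is one attempt and no reset: what is moved stays moved. The work goes in short steps, Python scripts to look and compute and a tool call to move; the robot and the scene stay as the last step left them, time stands still between calls to the robot, and variables do not carry over. Pictures are saved under pics/ and viewed, and the job is handed in when it is done.

Besides the shell and the picture viewer there is one more tool, called after "Emit:" by a JSON object that holds its "api" and its "payload", one argument or row to a line. move_arm: Moves the arm, as the interface text tells. Its arguments: {"type":"object","properties":{"gripper":{"type":"array","items":{"type":"number"}},"xyz":{"type":"array","items":{"type":"array","items":{"type":"number"}}},"twist":{"type":"array","items":{"type":"number"}},"squeeze":{"type":"number"}},"required":["gripper","xyz","twist"]}

```bash
mkdir -p pics; cat > h.py <<'E'
import numpy as np,cv2
from station import *
def snap(c,n):
    r=read_camera(c); cv2.imwrite(f'pics/{n}.png',r['pixels'][:,:,::-1]); return r
def proj(r,X):
    c=np.array(r['R'])@np.array(X)+np.array(r['t']); return np.array([r['fx']*c[0]/c[2]+r['cx'],r['fy']*c[1]/c[2]+r['cy']])
E
python3 - <<'E'
from h import *
o=get_obs();print(o['t'],o['eef_pos'],o['tool_rot'],o['contact_force'])
for c in ['scene','top']:
    snap(c,c+'0')
    for q in ['nozzle_grip','damper_knob','next_hole','extractor','tip_tin','flux_bottle']:
        print(c,q,[(np.round(d['centre'],4).tolist(),round(d['p'],2)) for d in spot_point(q,c)[:2]])
E
```

```text
0.0 [ 0.29142618 -0.60834891  0.30290266] [-8.85444555e-04  9.75148892e-01  2.21548587e-01 -2.79833730e-04] [ 0.13622862 -0.18573738  0.44760469]
scene nozzle_grip [([0.6347, 0.0806, 0.2887], 0.66), ([0.5, 0.0767, 0.0043], 0.46)]
scene damper_knob [([0.5811, -0.0954, 0.138], 0.55)]
scene next_hole [([0.6736, 0.0023, 0.004], 0.64), ([0.7272, 0.062, 0.1722], 0.6)]
scene extractor [([0.6757, -0.0005, 0.0009], 0.86)]
scene tip_tin [([0.7211, -0.0837, 0.1026], 0.74)]
scene flux_bottle [([0.6972, 0.2231, -0.0015], 0.71), ([0.4381, -0.0932, -0.0033], 0.4)]
top nozzle_grip [([0.636, 0.081, 0.2877], 0.78), ([0.471, 0.1643, -0.0009], 0.55)]
top damper_knob [([0.5837, -0.089, 0.1365], 0.53), ([0.726, 0.0601, 0.1735], 0.33)]
top next_hole [([0.7273, 0.0598, 0.1705], 0.97), ([0.4386, -0.092, 0.0012], 0.19)]
top extractor [([0.6719, -0.0002, -0.0023], 0.59)]
top tip_tin [([0.7215, -0.0881, 0.0973], 0.67)]
top flux_bottle [([0.6965, 0.2315, 0.0006], 0.84)]
```

View pics/scene0.png

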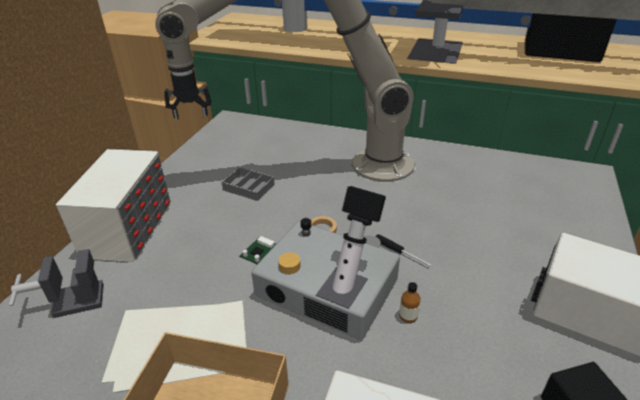

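View pics/top0.png

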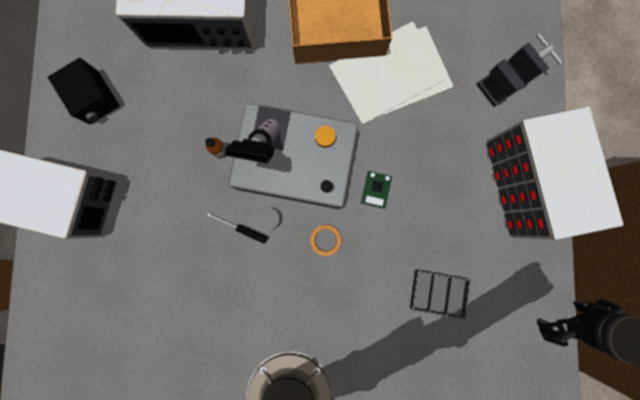

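The scene view looks back at the robot: nozzle around (363,205), knob (305,225), tin (289,263). In the top view the box corners are (250,104), (358,122), (343,207), (230,187), and the knob is at (327,186). Next I'll refine the yaw and the points.

```bash
cat >> h.py <<'E'
def ray(r,p,z):
    R=np.array(r['R']);C=-R.T@np.array(r['t']);d=R.T@np.array([(p[0]-r['cx'])/r['fx'],(p[1]-r['cy'])/r['fy'],1]);return C+d*(z-C[2])/d[2]
def tri(ra,pa,rb,pb):
    A=[];b=[]
    for r,p in((ra,pa),(rb,pb)):
        R=np.array(r['R']);C=-R.T@np.array(r['t']);d=R.T@np.array([(p[0]-r['cx'])/r['fx'],(p[1]-r['cy'])/r['fy'],1]);d/=np.linalg.norm(d)
        P=np.eye(3)-np.outer(d,d);A.append(P);b.append(P@C)
    return np.linalg.solve(sum(A),sum(b))
def toolaxes():
    from scipy.spatial.transform import Rotation as Ro
    o=get_obs();q=o['tool_rot'];return o,Ro.from_quat([q[1],q[2],q[3],q[0]]).as_matrix()
E
python3 - <<'E'
from h import *
r=read_camera('top');s=read_camera('scene')
P=[ray(r,p,0.1)[:2] for p in [(250,104),(358,122),(343,207),(230,187)]]
print(np.round(P,3),np.mean(P,0))
def c(q,cam):
    m=cut_out(q,cam)[0];y,x=np.nonzero(m['pixels']);print(q,cam,m['p'],x.min(),x.max(),y.min(),y.max(),x.mean(),y.mean(),len(x));return x.mean(),y.mean()
for q in['damper_knob','nozzle_grip']:
    a=c(q,'top');b=c(q,'scene');print(tri(r,a,s,b))
m=cut_out('extractor','top')[0]['pixels'].astype(np.uint8)
print(cv2.minAreaRect(cv2.findNonZero(m)))
for n,rr,(x0,y0) in(('t',r,(200,90)),('s',s,(250,170))):
    cv2.imwrite(f'pics/z{n}.png',cv2.resize(rr['pixels'][y0:y0+140,x0:x0+180,::-1],None,fx=4,fy=4,interpolation=2))
E
```

```text
[[ 0.81   0.122]
 [ 0.764 -0.177]
 [ 0.529 -0.139]
 [ 0.578  0.167]] [ 0.67038672 -0.00694679]
damper_knob top 0.71 321 332 180 191 326.3801652892562 185.4793388429752 121
damper_knob scene 0.59 300 311 218 231 305.3259259259259 224.0074074074074 135
[ 0.58277668 -0.09312277  0.13414235]
nozzle_grip top 0.69 225 274 134 162 250.75357873210635 149.03885480572598 978
nozzle_grip scene 0.66 342 385 186 238 361.6579476861167 208.98054996646545 1491
[0.64565288 0.07989015 0.27117306]
((288.2694396972656, 154.03387451171875), (126.57135009765625, 88.28826904296875), 10.738897323608398)
```

View pics/zt.png

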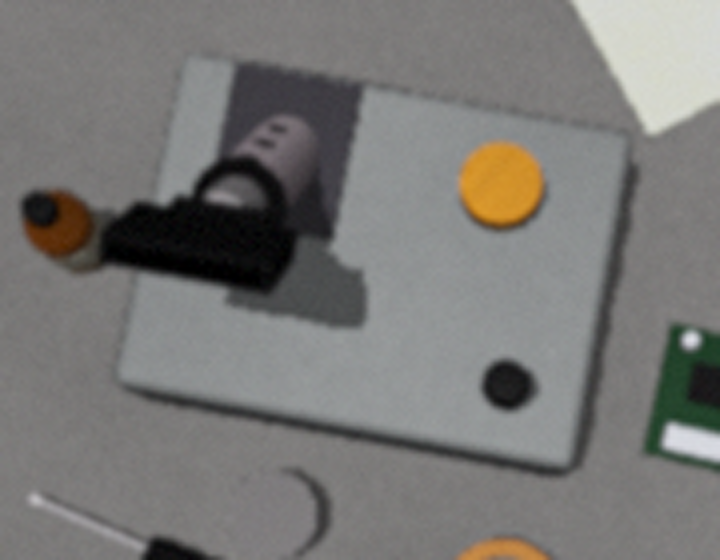

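View pics/zs.png

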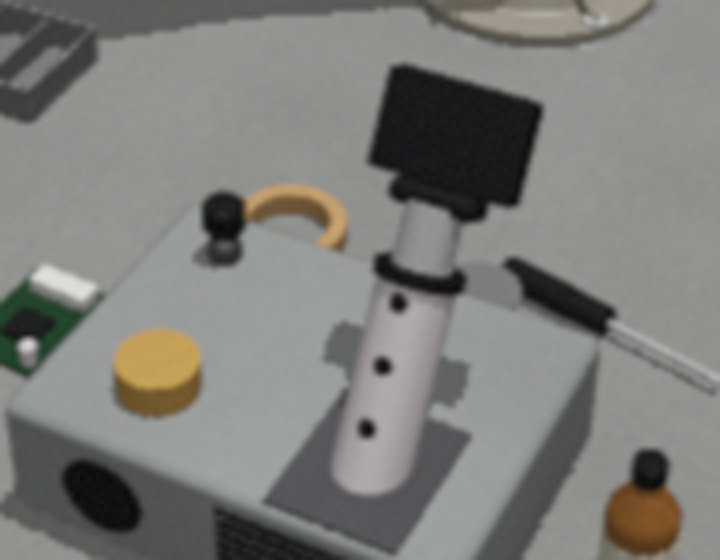

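The zoomed views confirm the detections and show the knob fully down. Box yaw is about -0.165. I'll do the damper first, moving towards it and twisting so the jaws line up with the box's x axis.

Emit:
{"api": "move_arm", "payload": {
  "gripper": [1, 1, 1, 1, 1],
  "xyz": [
    [3.2, -2.2, 0],
    [6.4, -4.4, 0],
    [9.6, -6.6, 0],
    [12.8, -8.8, 0],
    [16, -11, 0]
  ],
  "twist": [-0.1, -0.2, -0.3, -0.4, -0.5],
  "squeeze": 40
}}

```text
t: 1.47
eef_pos: [0.389, -0.4388, 0.3041]
tool_rot: [0.0, 0.889, 0.458, 0.0]
contact_force: [0.7, 0.3, 0.2]
gripper_width: 0.999
```

```bash
cat > go.py <<'E'
import sys
from h import *
o,R=toolaxes()
T=np.array([float(v) for v in sys.argv[1:4]])
d=R.T@(T-o['eef_pos'])*100
a=np.arctan2(R[1,1],R[0,1]); print('t',o['t'],'pos',np.round(o['eef_pos'],4),'d_cm',np.round(d,2),'yang',round(a,3),'twist to -0.165:',round(a+0.165,3),'R',np.round(R,2).tolist(),'F',np.round(o['contact_force'],1),'w',round(o['gripper_width'],3))
print('q',np.round(o['q'],2))
E
python3 go.py 0.583 -0.092 0.304
```

```text
t 1.4667 pos [ 0.389  -0.4388  0.3041] d_cm [39.5  -4.34  0.  ] yang -0.619 twist to -0.165: -0.454 R [[0.58, 0.81, 0.0], [0.81, -0.58, -0.0], [-0.0, 0.0, -1.0]] F [0.7 0.3 0.2] w 0.999
q [ 0.85  0.34 -0.14  1.77  0.06  1.04  0.07]
```

Emit:
{"api": "move_arm", "payload": {
  "gripper": [1, 1, 1, 1, 1],
  "xyz": [
    [4, -0.4, 0],
    [8, -0.8, 0],
    [12, -1.2, 0],
    [16, -1.6, 0],
    [20, -2, 0]
  ],
  "twist": [-0.1, -0.2, -0.3, -0.4, -0.45]
}}

```text
t: 1.88
eef_pos: [0.4897, -0.2647, 0.3043]
tool_rot: [0.0, 0.764, 0.645, 0.0]
contact_force: [0.5, -1.1, 0.1]
gripper_width: 1.0
```

```bash
python3 go.py 0.583 -0.092 0.304
```

```text
t 1.8833 pos [ 0.4897 -0.2647  0.3043] d_cm [18.6   6.29  0.02] yang -0.169 twist to -0.165: -0.004 R [[0.17, 0.99, 0.0], [0.99, -0.17, -0.0], [-0.0, 0.0, -1.0]] F [ 0.5 -1.1  0.1] w 1.0
q [ 0.64  0.3  -0.32  1.82  0.11  1.03  0.11]
```

Emit:
{"api": "move_arm", "payload": {
  "gripper": [1, 1, 1, 1, 1],
  "xyz": [
    [3.7, 1.3, 0],
    [7.4, 2.5, 0],
    [11.1, 3.8, 0],
    [14.8, 5.0, 0],
    [18.3, 6.2, 1]
  ],
  "twist": [0, 0, 0, 0, 0]
}}

```text
t: 2.3
eef_pos: [0.5835, -0.0948, 0.2959]
tool_rot: [0.001, 0.766, 0.643, 0.001]
contact_force: [1.1, -0.1, 0.1]
gripper_width: 0.998
```

```bash
python3 go.py 0.583 -0.092 0.20; python3 - <<'E'
from h import *
r=snap('wrist','w1')
print([(np.round(d['centre'],4),d['p']) for d in spot_point('damper_knob','wrist')[:2]])
m=cut_out('damper_knob','wrist')
if m:
    y,x=np.nonzero(m[0]['pixels']);print(x.mean(),y.mean(),ray(r,(x.mean(),y.mean()),.145))
E
```

```text
t 2.3 pos [ 0.5835 -0.0948  0.2959] d_cm [ 0.27 -0.14  9.59] yang -0.174 twist to -0.165: -0.009 R [[0.17, 0.98, 0.0], [0.98, -0.17, -0.0], [0.0, 0.0, -1.0]] F [ 1.1 -0.1  0.1] w 0.998
q [ 0.36  0.37 -0.39  1.75  0.16  1.04 -0.26]
[(array([ 0.5822, -0.0907,  0.1367]), 0.92)]
316.25584112149534 204.21553738317758 [ 0.58228196 -0.08925825  0.145     ]
```

View pics/w1.png

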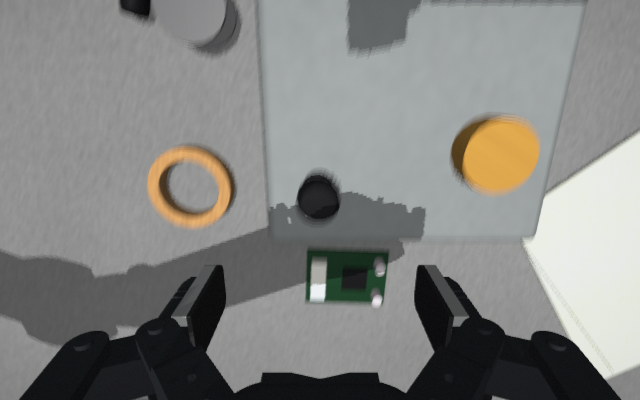

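The wrist picture shows the knob at (318,197), clear between the open jaws. It measures at about (0.5825, -0.0905), so I'll descend there and grip.

Emit:
{"api": "move_arm", "payload": {
  "gripper": [1, 1, 1, 1, 1],
  "xyz": [
    [0.4, -0.2, 3],
    [0.4, -0.2, 6],
    [0.4, -0.2, 8.5],
    [0.4, -0.2, 10.3],
    [0.4, -0.2, 10.3]
  ],
  "twist": [0, 0, 0, 0, 0]
}}

```text
t: 2.87
eef_pos: [0.5777, -0.0943, 0.1871]
tool_rot: [-0.002, 0.766, 0.642, -0.003]
contact_force: [-0.8, 0.3, 0.3]
gripper_width: 1.002
```

Emit:
{"api": "move_arm", "payload": {
  "gripper": [0, 0, 0, 0, 0],
  "xyz": [
    [0, 0, 0],
    [0, 0, 0],
    [0, 0, 0],
    [0, 0, 0],
    [0, 0, 0]
  ],
  "twist": [0, 0, 0, 0, 0]
}}

```text
t: 3.28
eef_pos: [0.582, -0.093, 0.1927]
tool_rot: [0.002, 0.766, 0.643, 0.001]
contact_force: [-0.8, -0.4, 4.8]
gripper_width: 0.361
```

Emit:
{"api": "move_arm", "payload": {
  "gripper": [0, 0],
  "xyz": [
    [0, 0, 0],
    [0, 0, 0]
  ],
  "twist": [0, 0]
}}

```text
t: 3.45
eef_pos: [0.582, -0.093, 0.1927]
tool_rot: [0.002, 0.766, 0.643, 0.001]
contact_force: [1.3, -1.8, 7.0]
gripper_width: 0.357
```

Emit:
{"api": "move_arm", "payload": {
  "gripper": [0, 0, 0, 0, 0],
  "xyz": [
    [0, 0, -0.5],
    [0, 0, -1.0],
    [0, 0, -1.5],
    [0, 0, -2.0],
    [0, 0, -2.0]
  ],
  "twist": [0, 0, 0, 0, 0]
}}

```text
t: 3.87
eef_pos: [0.5819, -0.093, 0.2125]
tool_rot: [0.001, 0.766, 0.643, 0.001]
contact_force: [2.4, -0.1, 6.5]
gripper_width: 0.356
```

Emit:
{"api": "move_arm", "payload": {
  "gripper": [0, 0],
  "xyz": [
    [0, 0, 0],
    [0, 0, 0]
  ],
  "twist": [0, 0]
}}

```text
t: 4.03
eef_pos: [0.5819, -0.093, 0.2124]
tool_rot: [0.002, 0.766, 0.643, 0.001]
contact_force: [4.4, -2.3, 6.7]
gripper_width: 0.35
```

```bash
python3 - <<'E'
from h import *
for c in('scene','top','wrist'):
  r=snap(c,c+'2')
  print([(np.round(d['centre'],4),d['p']) for d in spot_point('damper_knob',c)[:2]])
  if c=='scene': cv2.imwrite('pics/z2.png',cv2.resize(r['pixels'][170:310,250:430,::-1],None,fx=4,fy=4,interpolation=2))
E
```

```text
[(array([ 0.5806, -0.094 ,  0.1575]), 0.58)]
[(array([0.5016, 0.0701, 0.0018]), 0.69)]
[(array([ 0.5838, -0.0919,  0.1555]), 0.92), (array([ 0.6761, -0.0021,  0.0011]), 0.24)]
```

View pics/z2.png

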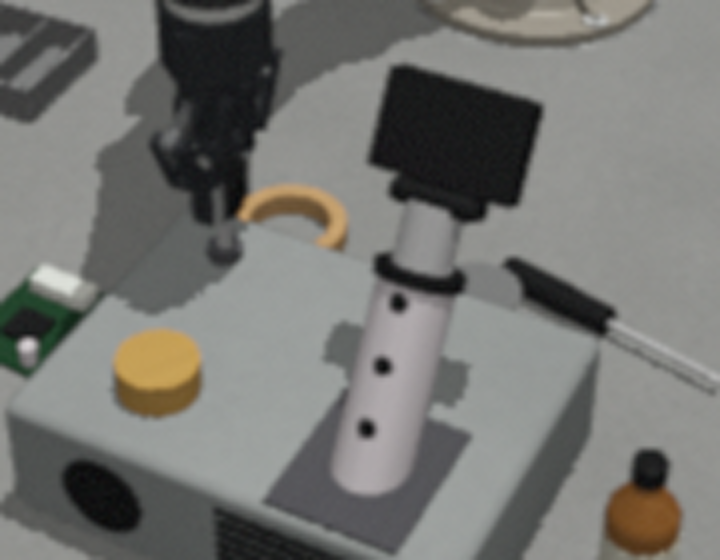

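The scene view shows the knob raised, with bare rod under it at (223,215). The networks put it at z 0.156, which is +20 mm. I'll release it and rise.

Emit:
{"api": "move_arm", "payload": {
  "gripper": [1, 1, 1, 1, 1],
  "xyz": [
    [0, 0, 0],
    [0, 0, 0],
    [0, 0, 0],
    [0, 0, 0],
    [0, 0, 0]
  ],
  "twist": [0, 0, 0, 0, 0]
}}

```text
t: 4.75
eef_pos: [0.58, -0.0925, 0.2104]
tool_rot: [-0.001, 0.766, 0.643, -0.001]
contact_force: [-0.4, 0.1, -0.5]
gripper_width: 0.998
```

Emit:
{"api": "move_arm", "payload": {
  "gripper": [1, 1, 1, 1, 1],
  "xyz": [
    [0, 0, -3],
    [0, 0, -7],
    [0, 0, -11],
    [0, 0, -15],
    [0, 0, -19]
  ],
  "twist": [0, 0, 0, 0, 0]
}}

```text
t: 5.17
eef_pos: [0.5799, -0.0925, 0.4026]
tool_rot: [-0.0, 0.766, 0.643, -0.0]
contact_force: [1.3, -0.4, -0.9]
gripper_width: 0.998
```

```bash
python3 go.py 0.61 0.085 0.42;  python3 - <<'E'
from h import *
for c in('scene','top','wrist'):
  r=snap(c,c+'3')
  print([(np.round(d['centre'],4),d['p']) for q in('damper_knob','nozzle_grip','next_hole') for d in spot_point(q,c)[:1]])
E
```

```text
t 5.1667 pos [ 0.5799 -0.0925  0.4026] d_cm [18.   -0.1  -1.74] yang -0.174 twist to -0.165: -0.009 R [[0.17, 0.98, -0.0], [0.98, -0.17, 0.0], [0.0, -0.0, -1.0]] F [ 1.3 -0.4 -0.9] w 0.998
q [ 0.37  0.28 -0.4   1.62  0.11  1.26 -0.22]
[(array([ 0.5811, -0.0953,  0.1594]), 0.43), (array([0.6369, 0.0792, 0.2897]), 0.62), (array([0.7273, 0.0622, 0.1736]), 0.84)]
[(array([0.7256, 0.0588, 0.1716]), 0.5), (array([0.6392, 0.08  , 0.29  ]), 0.83), (array([0.7258, 0.0628, 0.1725]), 0.73)]
[(array([ 0.5808, -0.0908,  0.1573]), 0.7)]
```

View pics/scene3.png

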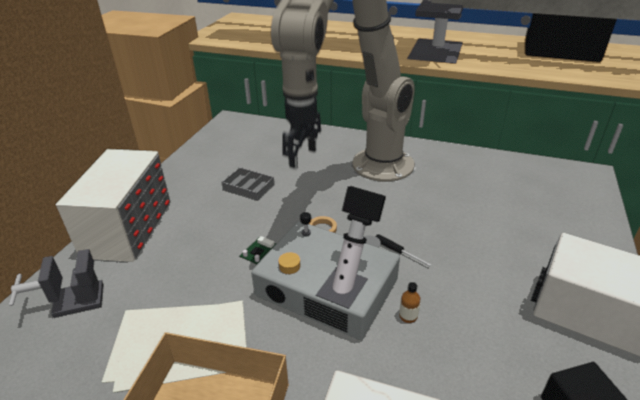

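Knob half open at z≈0.158 and released. For the pipe, this interface can't tilt the tool, so I'll take the nozzle's free end across its thickness with the tool vertical. I'm moving above it now.

Emit:
{"api": "move_arm", "payload": {
  "gripper": [1, 1, 1, 1, 1],
  "xyz": [
    [3.8, 0.5, -1.5],
    [7.6, 1.0, -1.5],
    [11.4, 1.5, -1.5],
    [15, 2, -1.5],
    [18, 2.1, -1.5]
  ],
  "twist": [0, 0, 0, 0, 0]
}}

```text
t: 6.18
eef_pos: [0.6329, 0.0839, 0.4155]
tool_rot: [-0.0, 0.765, 0.644, 0.0]
contact_force: [-0.2, -1.2, -0.4]
gripper_width: 1.004
```

```bash
python3 - <<'E'
from h import *
r=snap('wrist','w4')
print([(np.round(d['centre'],4),d['p']) for q in('nozzle_grip','next_hole') for d in spot_point(q,'wrist')[:1]])
for X in [(0.6365,.080,.289)]: print(proj(r,X))
u=np.array([-.493,.082,.866]);n=np.array([.854,-.142,.5]);yy=np.array([.164,.986,0]);G=np.array([.6365,.080,.289])
im=r['pixels'][:,:,::-1].copy()
for a in(-1,1):
  for b in(-1,1):
    p=proj(r,G+.028*u+a*.01*n+b*.048*yy);print(p);cv2.circle(im,(int(p[0]),int(p[1])),4,(0,0,255),1)
cv2.imwrite('pics/w4m.png',im)
E
python3 go.py 0.631 0.081 0.36
```

```text
[(array([0.6426, 0.0789, 0.2819]), 0.61), (array([0.73  , 0.0619, 0.1752]), 0.74)]
[327.07783835 229.61522401]
[291.60729028 312.4246668 ]
[285.60916922 162.01431584]
[319.14784105 322.92499719]
[317.80421082 165.93206514]
t 6.3333 pos [0.6321 0.0847 0.4152] d_cm [-0.39 -0.04  5.52] yang -0.168 twist to -0.165: -0.003 R [[0.17, 0.99, -0.0], [0.99, -0.17, 0.0], [0.0, -0.0, -1.0]] F [ 0.5 -0.8 -0.6] w 1.0
q [ 0.11  0.38 -0.46  1.48  0.17  1.32 -0.54]
```

View pics/w4m.png

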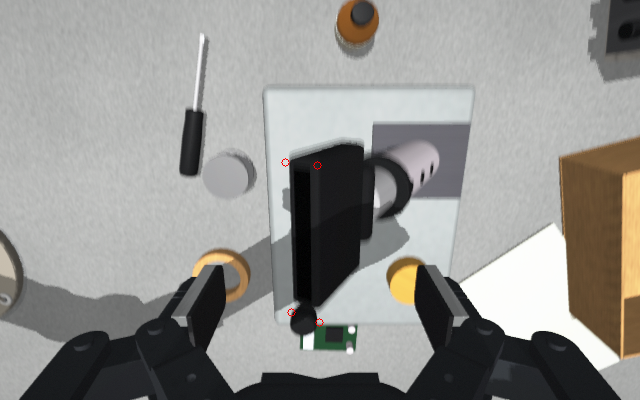

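The wrist view shows the nozzle's free-end edges at x≈292–316, y≈155–305, between the jaws. That puts the slab about 3–4 mm lower and further +x than I estimated. I'll correct for it and descend.

Emit:
{"api": "move_arm", "payload": {
  "gripper": [1, 1, 1, 1, 1],
  "xyz": [
    [-0.3, 0.3, 2],
    [-0.3, 0.3, 4],
    [-0.3, 0.3, 5.9],
    [-0.3, 0.3, 5.9],
    [-0.3, 0.3, 5.9]
  ],
  "twist": [0, 0, 0, 0, 0],
  "squeeze": 50
}}

```text
t: 6.75
eef_pos: [0.6345, 0.0759, 0.3561]
tool_rot: [-0.0, 0.766, 0.642, -0.001]
contact_force: [-0.1, 0.2, 1.3]
gripper_width: 0.998
```

```bash
python3 - <<'E'
from h import *
r=snap('scene','s5'); cv2.imwrite('pics/z5.png',cv2.resize(r['pixels'][130:270,280:460,::-1],None,fx=4,fy=4,interpolation=2))
snap('wrist','w5')
E
python3 go.py 0.634 0.081 0.356
```

```text
t 6.85 pos [0.6353 0.0769 0.3583] d_cm [ 0.38 -0.2   0.23] yang -0.175 twist to -0.165: -0.01 R [[0.17, 0.98, 0.0], [0.98, -0.17, 0.0], [0.0, 0.0, -1.0]] F [-1.1  0.7 -0.3] w 0.999
q [ 0.11  0.41 -0.45  1.56  0.19  1.21 -0.55]
```

View pics/w5.png

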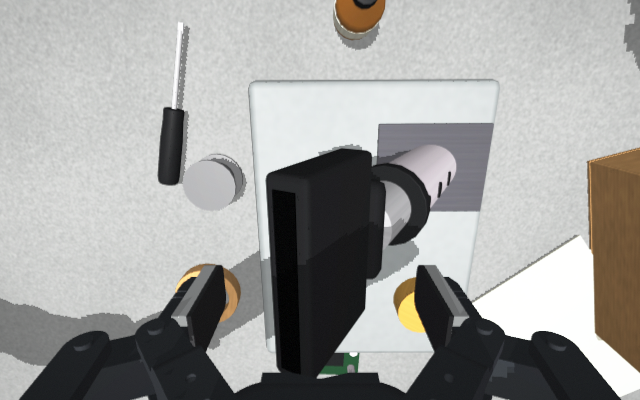

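View pics/z5.png

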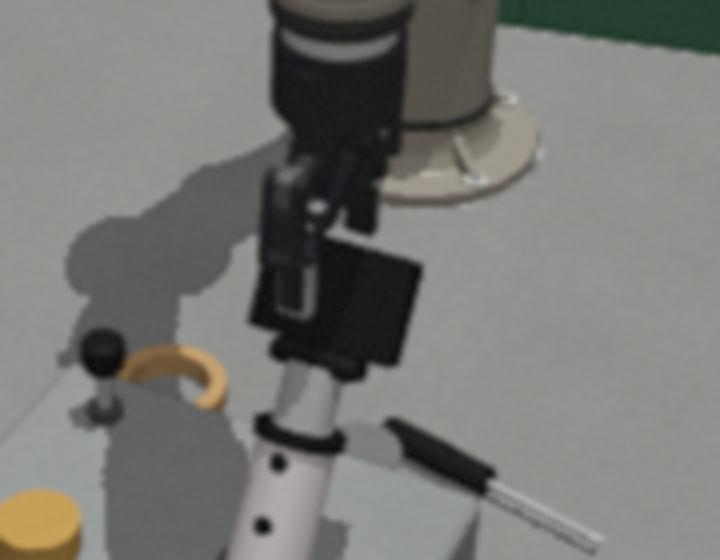

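```bash
python3 - <<'E'
from h import *
o,R=toolaxes();s=read_camera('scene');w=read_camera('wrist');p=o['eef_pos']
for nm,r in(('s',s),('w',w)):
  for d in(0.03,0.06,0.073):
    for y in(-.04,0.04): print(nm,d,y,np.round(proj(r,p+R@np.array([0,y,d]))))
  for q in['nozzle_grip']:
    print(nm,[(np.round(d['centre'],4),d['p']) for d in spot_point(q,'scene' if nm=='s' else 'wrist')[:2]])
u=np.array([-.493,.082,.866]);n=np.array([.854,-.142,.5]);yy=np.array([.164,.986,0]);G=np.array([.639,.079,.286])
# fit G (3) & check: corners observed in wrist w5
from scipy.optimize import least_squares
K=[((1,-1,1),(269,175)),((1,1,1),(330,0))]
for a in(-1,1):
  for b in(-1,1):
    X=G+.028*u+a*.01*n+b*.048*yy; print('corner n',a,'y',b,np.round(proj(w,X)),np.round((proj(s,X)-[280,130])*4))
    X=G-.036*u+a*.01*n+b*.048*yy; print('   low corner n',a,'y',b,np.round(proj(w,X)),np.round((proj(s,X)-[280,130])*4))
E
```

```text
s 0.03 -0.04 [370. 178.]
s 0.03 0.04 [356. 195.]
s 0.06 -0.04 [369. 189.]
s 0.06 0.04 [355. 206.]
s 0.073 -0.04 [369. 193.]
s 0.073 0.04 [355. 211.]
s [(array([0.6374, 0.0808, 0.2878]), 0.76)]
w 0.03 -0.04 [210. 330.]
w 0.03 0.04 [432. 330.]
w 0.06 -0.04 [231. 283.]
w 0.06 0.04 [410. 284.]
w 0.073 -0.04 [237. 268.]
w 0.073 0.04 [403. 268.]
w []
corner n -1 y -1 [280. 376.] [275. 223.]
   low corner n -1 y -1 [341. 303.] [251. 324.]
corner n -1 y 1 [268. 178.] [423. 264.]
   low corner n -1 y 1 [343. 151.] [396. 368.]
corner n 1 y -1 [317. 394.] [263. 223.]
   low corner n 1 y -1 [371. 313.] [238. 326.]
corner n 1 y 1 [313. 184.] [413. 266.]
   low corner n 1 y 1 [378. 154.] [386. 371.]
```

The projections agree with the pictures to about 3 mm. I'll shift about 6 mm towards +y, then close.

Emit:
{"api": "move_arm", "payload": {
  "gripper": [1, 1, 0, 0, 0],
  "xyz": [
    [0.5, -0.1, 0.2],
    [0.5, -0.1, 0.2],
    [0.5, -0.1, 0.2],
    [0.5, -0.1, 0.2],
    [0.5, -0.1, 0.2]
  ],
  "twist": [0, 0, 0, 0, 0]
}}

```text
t: 7.47
eef_pos: [0.6347, 0.0826, 0.3549]
tool_rot: [0.0, 0.766, 0.643, -0.0]
contact_force: [-0.4, -0.3, 0.2]
gripper_width: 0.606
```

Emit:
{"api": "move_arm", "payload": {
  "gripper": [0, 0, 0],
  "xyz": [
    [0, 0, 0],
    [0, 0, 0],
    [0, 0, 0]
  ],
  "twist": [0, 0, 0]
}}

```text
t: 7.72
eef_pos: [0.6335, 0.0828, 0.3541]
tool_rot: [-0.001, 0.766, 0.643, -0.001]
contact_force: [-6.0, -0.3, -2.5]
gripper_width: 0.381
```

```bash
python3 go.py 0.634 0.081 0.356; python3 - <<'E'
from h import *
r=snap('scene','s6'); cv2.imwrite('pics/z6.png',cv2.resize(r['pixels'][130:270,280:460,::-1],None,fx=4,fy=4,interpolation=2))
snap('wrist','w6')
E
```

```text
t 7.7167 pos [0.6335 0.0828 0.3541] d_cm [-0.17  0.08 -0.19] yang -0.173 twist to -0.165: -0.008 R [[0.17, 0.99, -0.0], [0.99, -0.17, -0.0], [-0.0, -0.0, -1.0]] F [-6.  -0.3 -2.5] w 0.381
q [ 0.1   0.42 -0.46  1.56  0.19  1.21 -0.56]
```

View pics/w6.png

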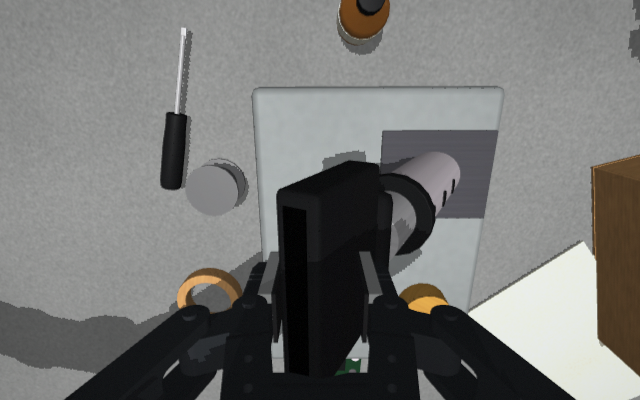

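View pics/z6.png

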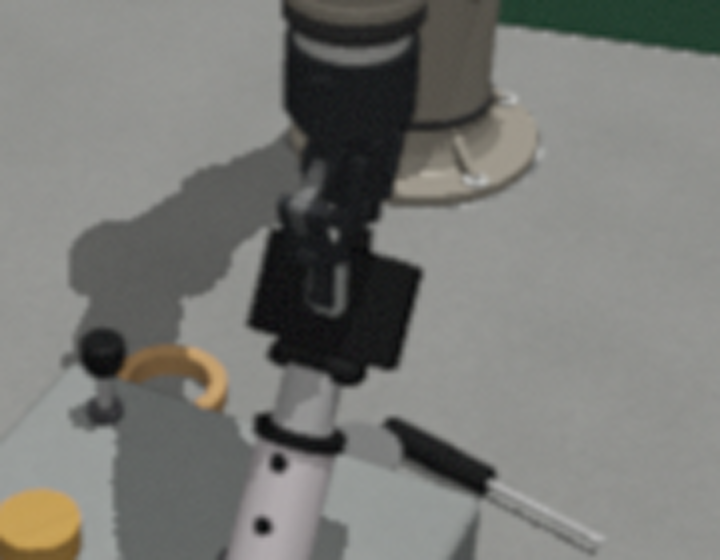

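The nozzle is held at 32 mm opening, which matches the slanted slab. I'll pull gently along the pipe, which per cm is tool [0, -0.5, -0.87].

Emit:
{"api": "move_arm", "payload": {
  "gripper": [0, 0, 0, 0, 0],
  "xyz": [
    [0, 0, 0],
    [0, -0.1, -0.17],
    [0, -0.2, -0.35],
    [0, -0.3, -0.52],
    [0, -0.4, -0.7]
  ],
  "twist": [0, 0, 0, 0, 0]
}}

```text
t: 8.23
eef_pos: [0.6299, 0.0834, 0.3606]
tool_rot: [-0.001, 0.766, 0.643, -0.001]
contact_force: [-2.3, 1.7, -13.0]
gripper_width: 0.38
```

```bash
cat > look.py <<'E'
import sys
from h import *
n=sys.argv[1]
r=snap('scene','s'+n); cv2.imwrite(f'pics/z{n}.png',cv2.resize(r['pixels'][150:250,300:400,::-1],None,fx=6,fy=6,interpolation=2))
for c in('scene','top','wrist'):
  print(c,[(q,np.round(d['centre'],4).tolist(),round(d['p'],2)) for q in('nozzle_grip','button_tip') for d in spot_point(q,c)[:1]])
o=get_obs();print(o['t'],np.round(o['eef_pos'],4),np.round(o['contact_force'],1),o['gripper_width'])
E
python3 look.py 7
```

```text
scene [('nozzle_grip', [0.6312, 0.0796, 0.2928], 0.86)]
top [('nozzle_grip', [0.6392, 0.08, 0.29], 0.83)]
wrist [('nozzle_grip', [0.6442, 0.0799, 0.284], 0.58)]
8.5833 [0.6295 0.0835 0.3614] [-6.2  1.1 -8.4] 0.3779166081569081
```

View pics/z7.png

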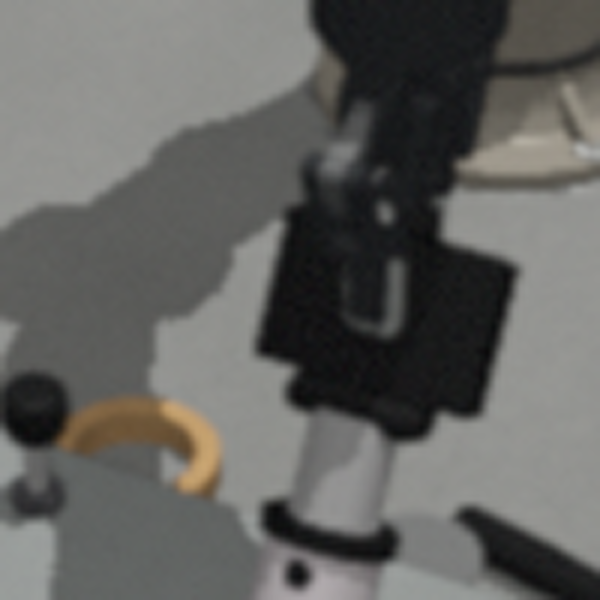

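The shoulder has risen about 2.5 px, roughly 6 mm, along with the hand, at around 10 N. I'll carry on in small steps.

Emit:
{"api": "move_arm", "payload": {
  "gripper": [0, 0, 0, 0],
  "xyz": [
    [0, -0.1, -0.17],
    [0, -0.2, -0.35],
    [0, -0.3, -0.52],
    [0, -0.4, -0.7]
  ],
  "twist": [0, 0, 0, 0]
}}

```text
t: 8.92
eef_pos: [0.6257, 0.0842, 0.368]
tool_rot: [-0.001, 0.766, 0.643, -0.001]
contact_force: [-5.2, 1.2, -12.4]
gripper_width: 0.383
```

```bash
python3 look.py 8
```

```text
scene [('nozzle_grip', [0.6272, 0.0827, 0.2983], 0.6)]
top [('nozzle_grip', [0.6392, 0.08, 0.29], 0.83)]
wrist [('nozzle_grip', [0.6442, 0.0799, 0.284], 0.58)]
9.2667 [0.6254 0.0842 0.3686] [-8.4  1.3 -9.2] 0.3801832904250206
```

View pics/z8.png

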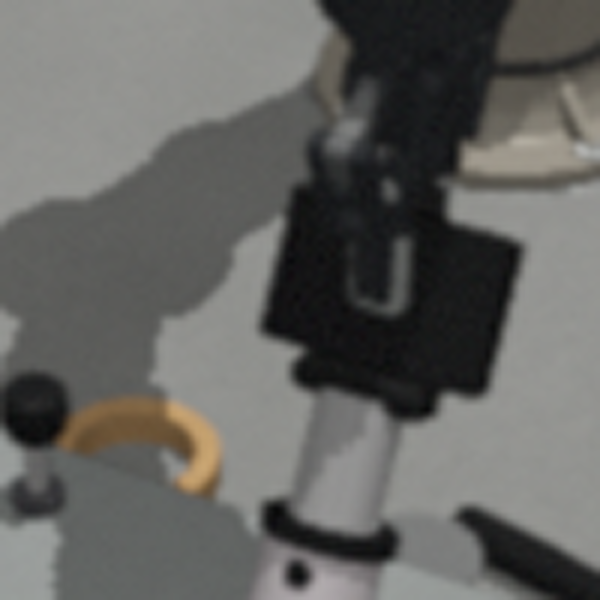

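The bare pipe is now about 47 mm, with no button showing yet. I need about 8 mm more, so smaller steps from here, watching the force.

Emit:
{"api": "move_arm", "payload": {
  "gripper": [0, 0, 0, 0],
  "xyz": [
    [0, -0.1, -0.17],
    [0, -0.2, -0.35],
    [0, -0.25, -0.43],
    [0, -0.25, -0.43]
  ],
  "twist": [0, 0, 0, 0]
}}

```text
t: 9.6
eef_pos: [0.6229, 0.0846, 0.3729]
tool_rot: [-0.001, 0.766, 0.643, -0.001]
contact_force: [-8.1, 1.4, -9.9]
gripper_width: 0.38
```

```bash
python3 look.py 9
```

```text
scene [('nozzle_grip', [0.6229, 0.0799, 0.308], 0.66), ('button_tip', [0.6746, -0.0024, 0.0023], 0.62)]
top [('nozzle_grip', [0.6392, 0.08, 0.29], 0.83)]
wrist [('nozzle_grip', [0.6442, 0.0799, 0.284], 0.58)]
9.95 [0.6229 0.0846 0.3729] [-8.5  0.4 -9.3] 0.38245653700079046
```

View pics/z9.png

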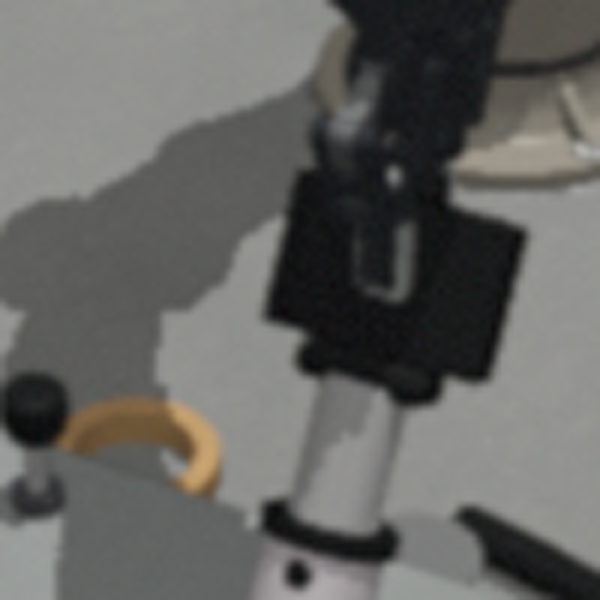

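```bash
cat > look.py <<'E'
import sys
from h import *
n=sys.argv[1]
r=snap('scene','s'+n); cv2.imwrite(f'pics/z{n}.png',cv2.resize(r['pixels'][190:290,310:410,::-1],None,fx=6,fy=6,interpolation=2))
print([(q,np.round(d['centre'],4).tolist(),round(d['p'],2)) for q in('nozzle_grip','button_tip') for d in spot_point(q,'scene')[:2]])
o=get_obs();print(o['t'],np.round(o['eef_pos'],4),np.round(o['contact_force'],1),o['gripper_width'])
E
```

Emit:
{"api": "move_arm", "payload": {
  "gripper": [0, 0, 0],
  "xyz": [
    [0, -0.08, -0.13],
    [0, -0.15, -0.26],
    [0, -0.15, -0.26]
  ],
  "twist": [0, 0, 0]
}}

```text
t: 10.2
eef_pos: [0.6215, 0.0849, 0.3754]
tool_rot: [-0.001, 0.766, 0.643, -0.001]
contact_force: [-6.8, 1.3, -10.1]
gripper_width: 0.382
```

```bash
python3 look.py 10
```

```text
[('nozzle_grip', [0.6251, 0.0817, 0.3064], 0.9)]
10.35 [0.6215 0.0849 0.3754] [ -8.6   0.6 -11.3] 0.3797592155033112
```

View pics/z10.png

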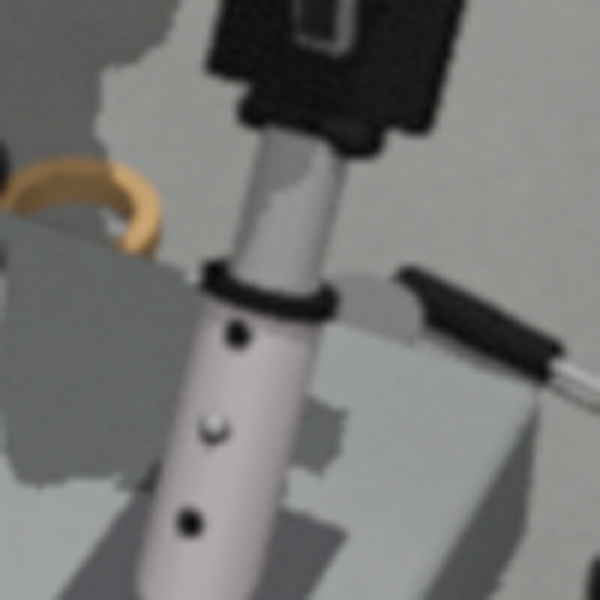

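The button now shows bright in the middle hole at (213,430) in the crop. The pipe is at the middle position, so I'll release and back away upward.

Emit:
{"api": "move_arm", "payload": {
  "gripper": [1, 1, 1, 1, 1],
  "xyz": [
    [0, 0, 0],
    [0, 0, 0],
    [0, 0, 0],
    [0, 0, 0],
    [0, 0, 0]
  ],
  "twist": [0, 0, 0, 0, 0]
}}

```text
t: 10.77
eef_pos: [0.6235, 0.0846, 0.3769]
tool_rot: [0.001, 0.766, 0.643, 0.001]
contact_force: [0.3, -0.6, -0.3]
gripper_width: 1.0
```

Emit:
{"api": "move_arm", "payload": {
  "gripper": [1, 1, 1, 1, 1],
  "xyz": [
    [0, 0, -2],
    [0, 0, -4],
    [0, 0, -6],
    [0, 0, -9],
    [0, 0, -12]
  ],
  "twist": [0, 0, 0, 0, 0]
}}

```text
t: 11.18
eef_pos: [0.6227, 0.0845, 0.4969]
tool_rot: [-0.0, 0.766, 0.643, -0.0]
contact_force: [-0.2, 0.2, -0.1]
gripper_width: 0.996
```

Emit:
{"api": "move_arm", "payload": {
  "gripper": [1, 1, 1],
  "xyz": [
    [0, 0, 0],
    [0, 0, 0],
    [0, 0, 0]
  ],
  "twist": [0, 0, 0]
}}

```text
t: 11.43
eef_pos: [0.6228, 0.0846, 0.4956]
tool_rot: [0.0, 0.766, 0.643, -0.0]
contact_force: [1.1, -0.3, -0.6]
gripper_width: 1.002
```

```bash
python3 look.py 11; python3 - <<'E'
from h import *
r=snap('scene','s12'); cv2.imwrite('pics/z12.png',cv2.resize(r['pixels'][170:310,240:440,::-1],None,fx=4,fy=4,interpolation=2))
snap('top','t12');snap('wrist','w12')
for c in('scene','top','wrist'):print(c,[(q,np.round(d['centre'],4).tolist(),round(d['p'],2)) for q in('nozzle_grip','button_tip','damper_knob','tip_tin','flux_bottle') for d in spot_point(q,c)[:1]])
E
```

```text
[('nozzle_grip', [0.6251, 0.0836, 0.3079], 0.81)]
11.5833 [0.6226 0.0845 0.4944] [ 0.2 -0.6  0.2] 1.0000147646621773
scene [('nozzle_grip', [0.624, 0.081, 0.3062], 0.95), ('damper_knob', [0.5799, -0.0968, 0.1605], 0.55), ('tip_tin', [0.7194, -0.0839, 0.1004], 0.72), ('flux_bottle', [0.6985, 0.2272, 0.0006], 0.8)]
top [('nozzle_grip', [0.6222, 0.0827, 0.3075], 0.64), ('damper_knob', [0.5794, -0.0915, 0.1563], 0.52), ('tip_tin', [0.7225, -0.0879, 0.0989], 0.65)]
wrist [('nozzle_grip', [0.6287, 0.0796, 0.3063], 0.58), ('button_tip', [0.7354, 0.0586, 0.1744], 0.59), ('damper_knob', [0.5788, -0.0939, 0.1543], 0.77), ('tip_tin', [0.7207, -0.0884, 0.1026], 0.68), ('flux_bottle', [0.7009, 0.2256, -0.0011], 0.57)]
```

View pics/z12.png

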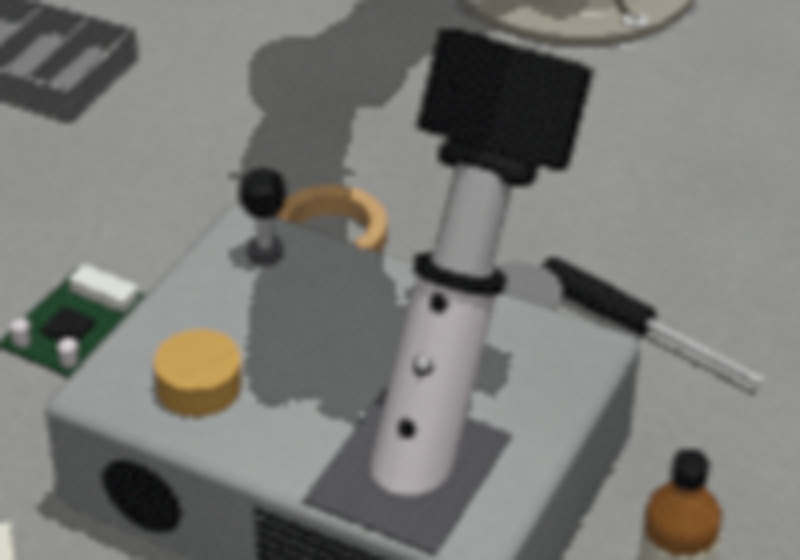

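View pics/t12.png

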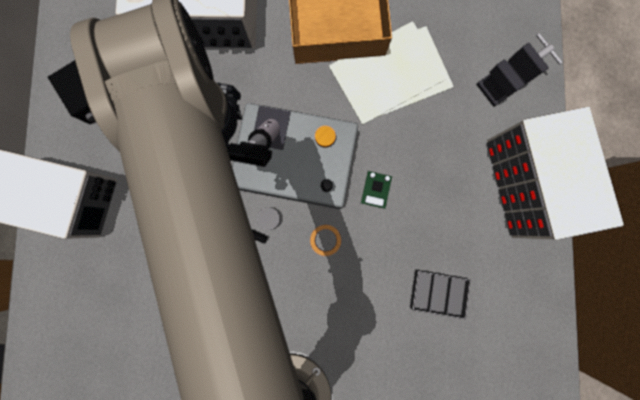

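The button stands in the middle hole at (423,363) in the crop. The knob is raised at (262,193), and the bystanders haven't moved. The robot is touching nothing, so I'm handing in.

```bash
python3 -c "
from station import *
print(hand_in())"
```

```text
the job is handed in; nothing more can be done
None
```

The fume extractor is set as asked: the damper knob is at its middle click and the pipe is locked at the middle hole. I handed the job in at about 12 s of the 42 s allowed; no verdict is reported.

- **Damper:** I gripped the knob and pulled it up 20 mm. After I let go, the cameras put it at a height of 0.154–0.161 m. It started at about 0.136 m, so it should be at 0.156 m.
- **Pipe:** I drew it out about 24 mm in small steps at roughly 10–14 N. The tool had to stay vertical because the moves cannot tilt it in line with the pipe. The button then showed bright in the middle hole and was still there after release. I did not tug the pipe to test the lock.
- **Last checks:** The gripper was open and clear above the nozzle, with contact force near zero. The tin and flux bottle measured where they started, to within about 4 mm. The other bench items looked unmoved in the pictures, though the arm hid part of the final top view.
- **Disagreement:** Only the wrist camera's network reported the button tip, about 8 mm from the hole's measured position and with middling confidence. The scene-camera network did not report it after release, so the button check rests mainly on the picture.

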